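Bring the raking light up to the painted relief and switch it on

TASK

The painted relief on the bench is ready for inspection under low light. Push the grey lamp along the bench (nudging its two rear corners in turn works well) until its front is flat against the dark wooden stop strip along its whole width and it stands between the two yellow tape marks; only then flip its red toggle forward, towards the relief, to switch it on. Keep the lamp flat on the bench, let nothing touch the relief, and leave the jar, pot and brush cup as they stand.

Things in the scene. Friction and masses are not known exactly. Their poses are not given: they have to be found in the camera images.
- lamp: Loose grey box lamp, about 0.9 kg, 120 mm deep (x), 220 wide (y), 80 high; a corner yields to 2-5 N (10 N at first). Origin: centre of underside; z up, x forward, out of the front face with the pale yellow window. Flat rear face at x = -60 mm with a black rubber patch (34 mm wide, near full height) at each corner, centred at y = +85 and -85 mm: push there. Toggle mid-top, 50 mm proud.
- front_left (a point): Point on the lamp's front face near its left (+y) end, in the lamp's frame at x = 60, y = 105, z = 20 mm.
- front_right (a point): Point on the lamp's front face near its right (-y) end, in the lamp's frame at x = 60, y = -105, z = 20 mm.
- toggle (a joint): Red-balled lever on the lamp's top, hinged about the lamp's y axis at x = 0, y = 0, z = 80 mm. 0 = off, leaning 0.45 rad back (lamp -x); 0.9 rad = on, leaning 0.45 rad forward (lamp +x). Over-centre spring: about 2 N at the ball takes it to upright (0.45), past which it snaps over by itself and stays.
- toggle_ball (a point): Centre of the red ball, 16 mm across, at the lever's end, 42 mm from its hinge; steel stem 8 mm thick. Off it is 18 mm behind the hinge, on 18 mm ahead of it, each time about 118 mm above the bench.
- cradle: Fixed cork board holding the relief, with a dark wooden stop strip along its near edge. Origin: middle of the strip's near face, at bench level; x towards the relief, y along the strip, z up. Strip 260 mm long (y), 20 deep, 30 high. The lamp's front goes flat against the plane x = 0, between two yellow tape lines on the bench, 10 mm wide, at y = +145 and -145 mm.
- relief: Painted blue panel with gilt frame and carved rosette, 200 by 250 mm, fixed on the cradle board, from x = 50 to 250 mm in the cradle's frame, top about 40 mm above the bench. Its origin and axes are those of the cradle. Not to be touched.
- jar: Amber glass jar with red lid, 72 mm across, 110 mm high, standing loose beside the work. Origin: centre of its underside.
- pot: White lidded pot, 64 mm across, 62 mm high, standing loose beside the work. Origin: centre of its underside.
- brushes: Steel cup 72 mm across, 95 mm high, holding brushes that reach 190 mm high, standing loose beside the work. Origin: centre of its underside.

How it is judged:
By the outcome, as a careful person would: the job done as asked, in the order asked, and still so for the second after the job is handed in, with the robot touching nothing.
It also fails if it takes over 58 s, if anything falls off the work surface, if the arm or the gripper's body presses on something with over 40 N, if the wrist force passes 120 N, or if a joint passes its speed limit or range.

ROBOT

A 6-joint arm with a two-finger parallel gripper is mounted at the origin on the work surface. World frame = base frame: x ahead of the robot, y to its left, z up, the work surface at z = 0. Lengths are in m, angles in degrees, forces in N, time in s.
With the tool pointing down it reaches from about 0.4 to 0.825 m from the base axis. Payload 7 kg.
Tool frame: the origin (TCP) lies midway between the tips of the shut fingers; the grasp point (between the pads) lies hold_point_z behind it (hold_point_z is the distance from the TCP to the grasp point, in m); z points along the fingers, y is the line along which they close (so a half turn about z gives the same grasp; the last joint's range is limited). The gripper opens to 88 mm and grips with 3 to 60 N. Pads are 19 mm wide; open, the fingers measure 130 mm over their backs; the gripper's body (78 mm by 193 mm) begins 47 mm behind the grasp point.
Start: joints at [-58.035, 20.546, 0.682, 0, -70.136, -16.507], TCP at [0.18, -0.651, 0.227] pointing down, gripper open.
Joint ranges: [-176.03, 176.03], [-82.01, 121.73], [-58.28, 71.71], [-173.87, 95.51], [-174.79, -0.11], [-173.66, 173.66]. Speed limits (degrees/s): [136.94, 136.94, 172.46, 180, 180, 180].

INTERFACE

Orientations are given as [roll, pitch, yaw] about the fixed x, y, z axes, in that order (R = Rz(yaw) Ry(pitch) Rx(roll)).
In Python, from plant import * gives the robot as it stands.
- The arm moves only by the tool step_arm, never from a script. Its argument "steps" is a list that holds one entry, the list of rows, each a list of 6 numbers: the shift along the tool's x, y, z scaled (see below), then the turn, a rotation vector about the tool's x, y, z scaled (see below). In form: [[[tx, ty, tz, wx, wy, wz], ...]]. A call has 1 to 20 rows; each row is the pose to reach, as a shift and turn from the pose commanded when the call began, along the tool's axes at that moment; what a row does not reach only later rows make up. The controller multiplies each number of a shift by 100 mm and each number of a turn by 0.5 rad. A row lasts 1/10 s, in which the tool goes at most 50 mm and 8.59 degrees, less where a joint would pass 70% of its speed; a pose out of reach is approached as far as the arm can. A call with a number of a shift or a turn outside -1 to 1 is refused whole. A call with a gripper value outside its range is refused whole. "jaw" is the closure in counts, from 0 (fully open) to 255 (shut), set as the call begins (left out, the last holds). The fingers move at their own pace and stop on an object; the grip force is fixed at half the most. Time passes only in rows, so rows that repeat a pose let the fingers close. It gives the time, the measured TCP pose, the force, the opening and the grip force at its end, in the units of the state.
- get_obs(): the state, without advancing time (a new reading comes with each control period).
- snapshot(name): name is "scene" or "side" or "wrist"; returns (picture, depth): 420x560x3 uint8, red, green, blue; 420x560 float32, m along the optical axis (not along the pixel's ray), 0 where there is no reading.
- calibration(name): a dict with "mtx" (3x3 intrinsics, pixels), "dist" ([k1, k2, p1, p2, k3] as OpenCV has them; the pictures are not rectified), "rvec" (rotation vector, rad) and "tvec" (3), from world to camera coordinates, as OpenCV has them. Camera axes: x right, y down, z forward; pixel columns grow to the right and rows downward; lengths in m; the calibration is good to about 2 mm. A picture is of the moment at which its call begins: read the wrist's pose just before it. calibration takes no time and is no camera call; for the wrist camera it gives the pose at the moment of the call.
- close_job(): hands the job in; it is judged then, once.
The state is a dict: "clock": time; "joint_pos": joint angles; "qvel": joint speeds; "tau": joint torques, N m; "tool_pos": TCP position; "orientation": TCP orientation; "force": force on the tool from outside, world axes, zero at the start; "moment": the same for the moment, N m; "opening": finger opening in m; "gripper_force": force on a finger pad.
Only numpy, scipy, OpenCV 4.12 (cv2) and the standard library are available. Lean on these libraries where they do the work, as an engineer would, in place of code of your own. Each camera call takes 0.05 s, during which the arm holds its last target. There are 200 camera calls.

## Working session

There is one attempt and no reset: what is moved stays moved. The work goes in short steps, Python scripts to look and compute and a tool call to move; the robot and the scene stay as the last step left them, time stands still between calls to the robot, and variables do not carry over. Pictures are saved under pics/ and viewed, at most 10 in all, crops included, and the job is handed in when it is done.

Besides the shell and the picture viewer there is one more tool, called after ">>>" as name([rows], argument=value, ...), one row to a line, values as JSON. step_arm: Moves the arm, as the interface text tells. Its arguments: {"type":"object","properties":{"steps":{"type":"array","items":{"type":"array","items":{"type":"array","items":{"type":"number","minimum":-1,"maximum":1}}}},"jaw":{"type":"number"}},"required":["steps"]}

```bash
mkdir -p pics
cat > h.py <<'E'
from plant import *
import numpy as np, cv2
from scipy.spatial.transform import Rotation as R
def cam(n):
    c=calibration(n); Rm=cv2.Rodrigues(np.array(c["rvec"],float))[0]
    return np.array(c["mtx"],float),np.array(c["dist"],float),Rm,np.array(c["tvec"],float).ravel(),c
def cloud(n,depth):
    K,D,Rm,t,c=cam(n); h,w=depth.shape
    u,v=np.meshgrid(np.arange(w),np.arange(h))
    p=cv2.undistortPoints(np.stack([u,v],-1).reshape(-1,1,2).astype(float),K,D).reshape(h,w,2)
    P=np.dstack([p,np.ones((h,w))])*depth[...,None]
    return (P-t)@Rm
def onplane(n,px,z):
    K,D,Rm,t,c=cam(n)
    p=cv2.undistortPoints(np.array(px,float).reshape(-1,1,2),K,D).reshape(-1,2)
    d=np.c_[p,np.ones(len(p))]@Rm; o=-Rm.T@t
    return o+d*((z-o[2])/d[:,2])[:,None]
E
python3 - <<'E'
from h import *
for n in("scene","side"):
    im,d=snapshot(n); np.savez(f"{n}0.npz",im=im,d=d,P=cloud(n,d)); cv2.imwrite(f"pics/{n}0.png",cv2.resize(im[...,::-1],(800,600)))
    K,D,Rm,t,c=cam(n); print(n,-Rm.T@t)
print(get_obs())
E
```

```text
scene [ 1.27589193 -0.06895322  0.57110268]
side [0.51963532 0.91776007 0.84995325]
{'clock': 0.1, 'joint_pos': array([-5.80333015e+01,  2.05859033e+01,  6.41243036e-01, -1.73491259e-02,
       -7.01354845e+01, -1.65080173e+01]), 'qvel': array([ 0.00483947, -0.07072677,  0.09029463,  0.06654161, -0.03773854,
        0.13924892]), 'tau': array([-2.90150410e-04, -5.84164095e+01,  2.93753690e+01,  7.01548934e+00,
        1.01724706e-02, -7.21189576e-05]), 'tool_pos': array([ 0.17979646, -0.65018256,  0.22575057]), 'orientation': array([ 1.79918524e+02, -7.13698277e-03, -1.64547220e+02]), 'force': array([-0.01582497, -0.25000851, -0.22705684]), 'moment': array([0.02331917, 0.02074509, 0.02023935]), 'gripper_force': 0.0, 'opening': 0.0876310515798781}
```

View pics/scene0.png

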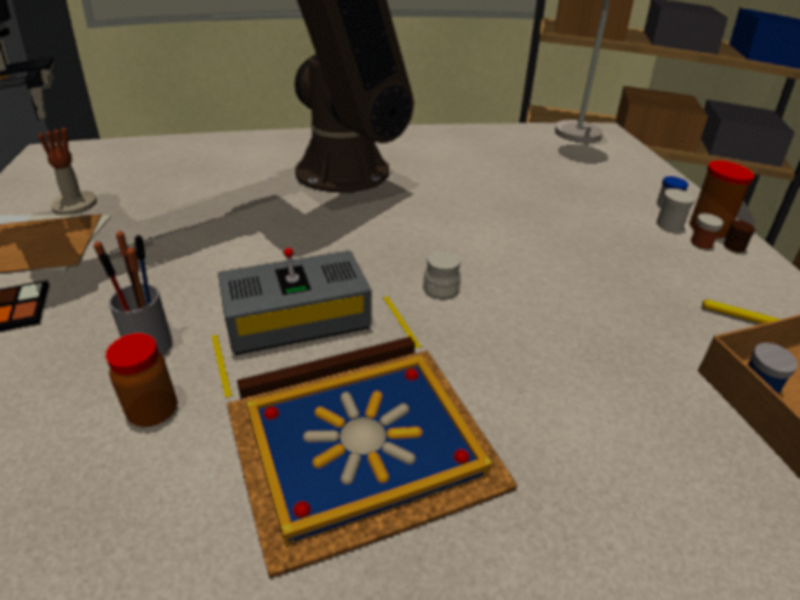

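View pics/side0.png

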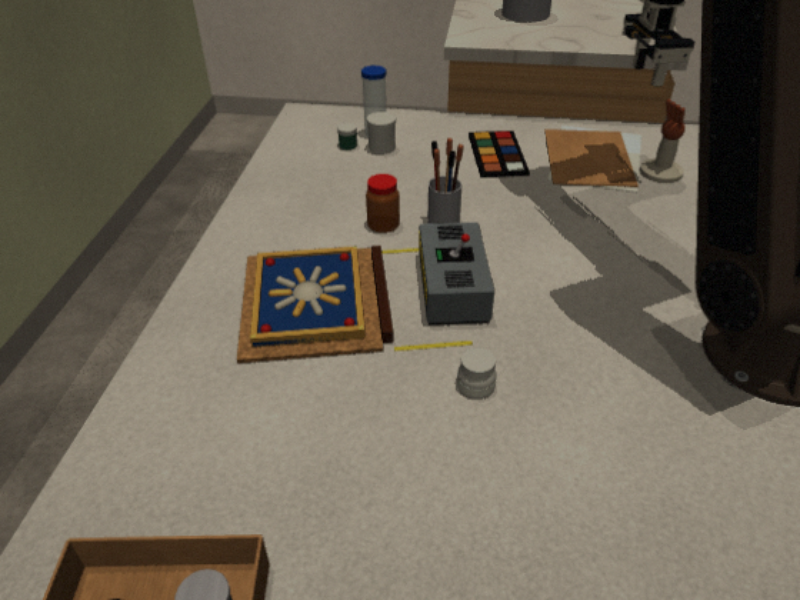

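The scene view shows the lamp at about (290,300), with the strip between (240,388) and (412,346), the tapes at (222,365) and (402,322), the pot at (442,275), and the cup and jar at (140,340). The side view shows the lamp at (455,270) and the strip at (382,293).

Run:
```python
from h import *
for n,lr,sr,tp in(("scene",(210,375,250,350),[(239,383),(413,342),(416,349),(241,392)],[(215,337),(228,396),(387,297),(417,347)]),("side",(415,495,218,325),[(372,247),(381,246),(391,340),(382,342)],[(396,349),(471,343),(384,252),(418,250)])):
    z=np.load(n+"0.npz"); P,im=z["P"],z["im"]
    a,b,c,d=[int(x*.7) for x in lr]
    Q=P[c:d,a:b].reshape(-1,3); T=Q[(abs(Q[:,2]-.08)<.006)]
    r=cv2.minAreaRect(T[:,:2].astype(np.float32)); print(n,"lamp top",T[:,2].mean(),len(T),np.median(T,0),r)
    print(cv2.boxPoints(r).round(4).tolist())
    print("strip z.03",onplane(n,np.array(sr)*.7,.03).round(4).tolist())
    print("tape z0",onplane(n,np.array(tp)*.7,0).round(4).tolist())
    # dark strip points
    m=(abs(P[...,2]-.03)<.006)&(im.max(2)<75); m[:]=m&(abs(P[...,0]-.65)<.25)&(abs(P[...,1]+.1)<.4)
    k,l,s,ce=cv2.connectedComponentsWithStats(m.astype(np.uint8)); j=1+np.argmax(s[1:,4]); S=P[l==j]
    r=cv2.minAreaRect(S[:,:2].astype(np.float32)); print("strip",s[j],S[:,2].mean(),r,cv2.boxPoints(r).round(4).tolist())
    for nm,px in dict(pot=((442,262) if n=="scene" else (478,360)),jar=((134,350) if n=="scene" else (382,183)),cup=((137,305)if n=="scene" else(444,200))).items():
        print(nm,P[int(px[1]*.7),int(px[0]*.7)].round(3))
```

```text
scene lamp top 0.07936032990091026 3243 [ 0.58258648 -0.11552533  0.07945728] ((0.5727959275245667, -0.1122247651219368), (0.12281223386526108, 0.21995234489440918), 10.952909469604492)
[[0.49160000681877136, -0.01590000092983246], [0.5333999991416931, -0.23190000653266907], [0.6539999842643738, -0.2084999978542328], [0.6122000217437744, 0.007400000002235174]]
strip z.03 [[0.7362, -0.188, 0.03], [0.68, 0.0602, 0.03], [0.6956, 0.0619, 0.03], [0.7533, -0.1842, 0.03]]
tape z0 [[0.6013, -0.2398, 0.0], [0.7301, -0.2082, 0.0], [0.5274, 0.0426, 0.0], [0.6591, 0.0715, 0.0]]
strip [167 237 123  37 970] 0.02900843787675267 ((0.707158625125885, -0.06574644148349762), (0.021172145381569862, 0.25594475865364075), 13.941962242126465) [[0.666100025177002, 0.05590000003576279], [0.7276999950408936, -0.19249999523162842], [0.7483000159263611, -0.1873999983072281], [0.6866000294685364, 0.061000000685453415]]
pot [0.521 0.135 0.063]
jar [ 0.742 -0.308  0.109]
cup [ 0.596 -0.347  0.07 ]
side lamp top 0.0810841629700344 2179 [ 0.56901792 -0.09279824  0.08120259] ((0.5690370202064514, -0.11162000894546509
[... 166 characters left out ...]
25749207, -0.210999995470047], [0.6075999736785889, 0.010400000028312206]]
strip z.03 [[0.7416, -0.1869, 0.03], [0.7239, -0.1928, 0.03], [0.6616, 0.079, 0.03], [0.6764, 0.086, 0.03]]
tape z0 [[0.6545, 0.0699, 0.0], [0.5233, 0.0371, 0.0], [0.7216, -0.2131, 0.0], [0.6515, -0.2294, 0.0]]
strip [ 182  176   68   56 1678] 0.029073659227142955 ((0.838402509689331, -0.03825820982456207), (0.17184758186340332, 0.22195474803447723), 14.204968452453613) [[0.7279000282287598, 0.04820000007748604], [0.7822999954223633, -0.16689999401569366], [0.9488999843597412, -0.12479999661445618], [0.8945000171661377, 0.09040000289678574]]
pot [0.511 0.135 0.06 ]
jar [ 0.74  -0.307  0.11 ]
cup [ 0.609 -0.307  0.078]
```

>>> step_arm([
  [[-1,0.85,0,0,0,-1],[-1,0.85,0,0,0,-1],[-1,0.85,0,0,0,-1],[-1,0.85,0,0,0,-1]],
], jaw=255)

```text
clock: 0.5
tool_pos: [0.2554, -0.5392, 0.2268]
orientation: [-180.0, 0.0, -135.4]
force: [-0.0, -0.8, 0.1]
opening: 0.061
gripper_force: 0.0
```

```bash
cat >> h.py <<'E'
# geometry estimates: lamp and cradle poses (x,y,yaw deg)
LAMP=(.571,-.112,10.9); CR=(.696,-.067,13.9)
def w(fr,x,y):
    a=np.radians(fr[2]); return np.array([fr[0]+x*np.cos(a)-y*np.sin(a),fr[1]+x*np.sin(a)+y*np.cos(a)])
def inv(fr,p):
    a=np.radians(fr[2]); d=np.array(p)[:2]-fr[:2]; return np.array([d[0]*np.cos(a)+d[1]*np.sin(a),-d[0]*np.sin(a)+d[1]*np.cos(a)])
def go(xyz,yaw=None):
    o=get_obs(); Rm=R.from_euler("xyz",o["orientation"],degrees=True); d=Rm.inv().apply(np.array(xyz)-o["tool_pos"])
    t=(Rm.inv()*R.from_euler("xyz",[180,0,yaw],degrees=True)).as_rotvec()/.5 if yaw is not None else 0
    print(round(o["clock"],2),o["tool_pos"].round(4),o["orientation"].round(1),"F",o["force"].round(1),"j",o["joint_pos"].round(0)); print("shift units",(d/.1).round(3),"turn",np.round(t,3))
E
python3 - <<'E'
from h import *
import plant
print(getattr(plant,"hold_point_z",None), w(LAMP,-60e-3,-85e-3))
go([*w(LAMP,-.125,-.085),.227],-76)
E
```

```text
0.0188 [ 0.52815559 -0.20681222]
0.5 [ 0.2554 -0.5392  0.2268] [-180.     0.  -135.4] F [-0.  -0.8  0.1] j [-46.  13. -10.  -0. -67.   1.]
shift units [-3.735e+00  8.120e-01  1.000e-03] turn [-1.000e-03  1.000e-03 -2.074e+00]
```

>>> step_arm([
  [[-1,0.2,0,0,0,-1],[-1,0.2,0,0,0,-1],[-1,0.2,0,0,0,-1],[-1,0.2,0,0,0,-1]],
])

```text
clock: 0.9
tool_pos: [0.3125, -0.4565, 0.2267]
orientation: [-180.0, 0.0, -106.8]
force: [-0.1, -0.3, 0.1]
opening: 0.029
gripper_force: 0.0
```

```bash
python3 -c "
from h import *
go([*w(LAMP,-.125,-.085),.227],-76)"
```

```text
0.9 [ 0.3125 -0.4565  0.2267] [-180.     0.  -106.8] F [-0.1 -0.3  0.1] j [-35.   9. -15.  -0. -66.  19.]
shift units [-2.711 -0.769 -0.003] turn [-0.     0.    -1.074]
```

>>> step_arm([
  [[-1,-0.28,0,0,0,-1],[-1,-0.28,0,0,0,-1],[-1,-0.28,0,0,0,-1],[-1,-0.28,0,0,0,-1]],
])

```text
clock: 1.3
tool_pos: [0.3688, -0.3692, 0.2265]
orientation: [180.0, 0.0, -78.1]
force: [-0.4, -0.5, 0.4]
opening: 0.0012
gripper_force: 0.0
```

```bash
python3 -c "
from h import *
go([*w(LAMP,-.125,-.085),.227],-76)"
```

```text
1.3 [ 0.3688 -0.3692  0.2265] [180.    0.  -78.1] F [-0.4 -0.5  0.4] j [-23.   6. -18.  -0. -65.  35.]
shift units [-1.272 -1.244 -0.005] turn [ 0.     0.001 -0.074]
```

>>> step_arm([
  [[-0.64,-0.62,0.5,0,0,-0.074],[-0.64,-0.62,0.5,0,0,-0.074],[-0.64,-0.62,0.5,0,0,-0.074]],
])

```text
clock: 1.6
tool_pos: [0.4159, -0.2923, 0.1735]
orientation: [179.8, 0.2, -76.3]
force: [0.6, -0.1, -0.4]
opening: 0.0006
gripper_force: 0.0
```

```bash
python3 -c "
from h import *
go([*w(LAMP,-.125,-.085),.035],-76)"
```

```text
1.6 [ 0.4159 -0.2923  0.1735] [179.8   0.2 -76.3] F [ 0.6 -0.1 -0.4] j [-13.   7. -24.  -0. -59.  27.]
shift units [-0.592 -0.648  1.385] turn [ 0.007  0.007 -0.012]
```

>>> step_arm([
  [[-0.59,-0.64,0.5,0,0,0],[-0.59,-0.64,0.7,0,0,0],[-0.59,-0.64,0.9,0,0,0],[-0.59,-0.64,0.95,0,0,0]],
])

```text
clock: 2.0
tool_pos: [0.4628, -0.2222, 0.0785]
orientation: [179.7, 0.1, -76.4]
force: [0.1, -0.7, 0.4]
opening: 0.0007
gripper_force: 0.0
```

Run:
```python
from h import *
go([*w(LAMP,-.125,-.085),.035],-76)
im,d=snapshot("side");cv2.imwrite("pics/s1.png",cv2.resize(im[150:290,220:420],(800,560),interpolation=2)[...,::-1])
```

```text
2.0 [ 0.4628 -0.2222  0.0785] [ 1.797e+02  1.000e-01 -7.640e+01] F [ 0.1 -0.7  0.4] j [ -4.  14. -30.  -0. -46.  17.]
shift units [-0.026 -0.024  0.435] turn [ 0.01   0.005 -0.014]
```

View pics/s1.png

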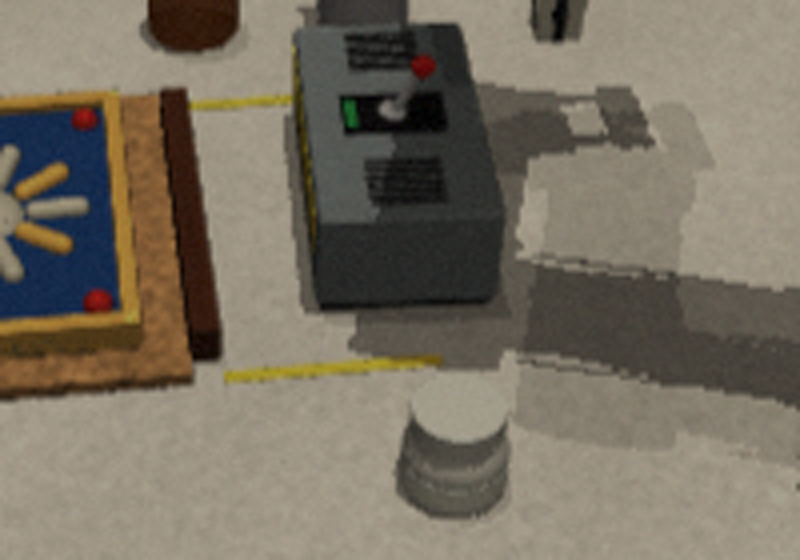

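The side crop shows the fingers clear behind the lamp's right rear corner, at about (555,20). I'll lower them next and push that corner.

>>> step_arm([
  [[-0.02,0,0.43,0,0,0],[-0.02,0,0.43,0,0,0],[-0.02,-0.2,0.43,0,0,0],[-0.02,-0.3,0.43,0,0,0],[-0.02,-0.36,0.43,0,0,0],[-0.02,-0.4,0.43,0,0,0],[-0.02,-0.44,0.43,0,0,0],[-0.02,-0.48,0.43,0,0,0],[-0.02,-0.52,0.43,0,0,0],[-0.02,-0.56,0.43,0,0,0],[-0.02,-0.6,0.43,0,0,0],[-0.02,-0.64,0.43,0,0,0],[-0.02,-0.68,0.43,0,0,0],[-0.02,-0.72,0.43,0,0,0],[-0.02,-0.72,0.43,0,0,0]],
])

```text
clock: 3.55
tool_pos: [0.5323, -0.2057, 0.0389]
orientation: [179.8, -0.0, -76.5]
force: [-4.9, -4.4, 4.2]
opening: 0.0006
gripper_force: 3.5
```

```bash
cat >> h.py <<'E'
def lampfit(n="side"):
    im,d=snapshot(n); P=cloud(n,d); Q=P.reshape(-1,3)
    c=im.reshape(-1,3).astype(int)
    off=.081 if n=="side" else .0795
    m=(abs(Q[:,2]-off)<.006)&(abs(Q[:,0]-.6)<.16)&(Q[:,1]>-.26)&(Q[:,1]<.1)
    M=m.reshape(d.shape).astype(np.uint8); k,l,s,ce=cv2.connectedComponentsWithStats(M,connectivity=4); j=1+np.argmax(s[1:,4])
    r=cv2.minAreaRect(P[l==j][:,:2].astype(np.float32)); print(n,"lamp",np.round(r[0],4),np.round(r[1],3),round(r[2],2)); return im,r
E
python3 - <<'E'
from h import *
go([*w(LAMP,-.125,-.085),.035],-76)
im,r=lampfit("side"); im,r2=lampfit("scene")
for q in(r,r2): L=(*q[0],q[2]); print("in cradle",inv(CR,L),L[2]-CR[2]," tcp in lamp",inv(L,get_obs()["tool_pos"]))
E
```

```text
3.55 [ 0.5323 -0.2057  0.0389] [179.8  -0.  -76.5] F [-4.9 -4.4  4.2] j [ -1.  22. -25.   0. -43.  15.]
shift units [-0.028  0.692  0.041] turn [ 0.006 -0.    -0.018]
side lamp [ 0.5639 -0.1065] [0.161 0.226] 17.82
scene lamp [ 0.5865 -0.1009] [0.124 0.221] 17.74
in cradle [-0.13770509 -0.00662442] 3.9247184753417965  tcp in lamp [-0.06041653 -0.0847048 ]
in cradle [-0.11443629 -0.00664234] 3.838094329833984  tcp in lamp [-0.08350381 -0.08322061]
```

>>> step_arm([
  [[0,0.25,0,0,0,0],[0,0.35,-0.3,0,0,0],[0,0.35,-0.55,0,0,0],[0,0.35,-0.55,0,0,0]],
])

```text
clock: 4.05
tool_pos: [0.5018, -0.2135, 0.0973]
orientation: [-179.7, -0.1, -76.5]
force: [0.2, -0.0, 0.8]
opening: 0.0005
gripper_force: 0.0
```

Run:
```python
from h import *
L=(.5865,-.1009,17.7)
go([*w(L,-.11,.085),.035],-76)
```

```text
4.05 [ 0.5018 -0.2135  0.0973] [-1.797e+02 -1.000e-01 -7.650e+01] F [ 0.2 -0.   0.8] j [ -2.  15. -26.   0. -49.  16.]
shift units [-1.666  0.075  0.618] turn [-0.011 -0.005 -0.016]
```

>>> step_arm([
  [[-0.5,0.05,0,0,0,0],[-0.9,0.05,0,0,0,0],[-0.9,0.05,0,0,0,0]],
])

```text
clock: 4.35
tool_pos: [0.4726, -0.1238, 0.0936]
orientation: [180.0, 0.0, -76.3]
force: [0.9, -0.9, 0.6]
opening: 0.0006
gripper_force: 0.0
```

>>> step_arm([
  [[-0.5,0.02,0,0,0,0],[-0.76,0.02,0,0,0,0],[-0.76,0.02,0.4,0,0,0],[-0.76,0.02,0.6,0,0,0],[-0.76,0.02,0.6,0,0,0]],
])

```text
clock: 4.85
tool_pos: [0.4523, -0.0536, 0.0313]
orientation: [179.7, -0.0, -76.5]
force: [0.5, 0.2, 0.1]
opening: 0.0005
gripper_force: 0.0
```

Run:
```python
from h import *
L=(.5865,-.1009,17.7)
go([*w(L,-.11,.085),.035],-76)
print(inv(L,get_obs()["tool_pos"]))
```

```text
4.85 [ 0.4523 -0.0536  0.0313] [179.7  -0.  -76.5] F [0.5 0.2 0.1] j [ 18.  14. -40.  -0. -36.  -5.]
shift units [ 0.006 -0.035 -0.037] turn [ 0.011 -0.    -0.017]
[-0.11349162  0.08582337]
```

>>> step_arm([
  [[0,-0.2,-0.03,0,0,0],[0,-0.26,-0.03,0,0,0],[0,-0.3,-0.03,0,0,0],[0,-0.34,-0.03,0,0,0],[0,-0.38,-0.03,0,0,0],[0,-0.42,-0.03,0,0,0],[0,-0.46,-0.03,0,0,0],[0,-0.5,-0.03,0,0,0],[0,-0.54,-0.03,0,0,0],[0,-0.58,-0.03,0,0,0],[0,-0.62,-0.03,0,0,0],[0,-0.66,-0.03,0,0,0],[0,-0.7,-0.03,0,0,0],[0,-0.75,-0.03,0,0,0],[0,-0.75,-0.03,0,0,0]],
])

```text
clock: 6.35
tool_pos: [0.5263, -0.0359, 0.0368]
orientation: [179.9, 0.0, -76.5]
force: [-4.4, 1.0, 1.2]
opening: 0.0005
gripper_force: 2.0
```

>>> step_arm([
  [[0,0.25,0,0,0,0],[0,0.35,-0.3,0,0,0],[0,0.35,-0.55,0,0,0],[0,0.35,-0.55,0,0,0]],
])

```text
clock: 6.75
tool_pos: [0.4958, -0.0436, 0.0955]
orientation: [-179.6, -0.0, -76.4]
force: [0.0, 0.0, -0.4]
opening: 0.0002
gripper_force: 0.0
```

Run:
```python
from h import *
im,q=lampfit("scene")
L=(*q[0],q[2]); print("in cradle",inv(CR,L),L[2]-CR[2])
go([*w(L,-.10,-.087),.035],-76)
```

```text
scene lamp [ 0.6173 -0.1073] [0.123 0.22 ] 5.05
in cradle [-0.0860988  -0.02021678] -8.854643249511719
6.8 [ 0.4949 -0.0436  0.0939] [-179.7    0.   -76.5] F [-0.1 -0.5 -0.3] j [ 18.  11. -32.   0. -47.  -4.]
shift units [1.619 0.08  0.589] turn [-0.011 -0.    -0.017]
```

>>> step_arm([
  [[0.5,0.1,0,0,0,0],[0.9,0.1,0,0,0,0],[0.9,0.1,0,0,0,0]],
])

```text
clock: 7.1
tool_pos: [0.505, -0.1369, 0.091]
orientation: [180.0, -0.0, -76.7]
force: [-0.3, -0.1, -0.1]
opening: 0.0004
gripper_force: 0.0
```

>>> step_arm([
  [[0.5,0,0,0,0,0],[0.71,0,0,0,0,0],[0.71,0,0.4,0,0,0],[0.71,0,0.59,0,0,0],[0.71,0,0.59,0,0,0]],
])

```text
clock: 7.6
tool_pos: [0.5186, -0.2027, 0.0293]
orientation: [179.7, 0.1, -76.6]
force: [-0.3, 0.3, -0.0]
opening: 0.0004
gripper_force: 0.0
```

Run:
```python
from h import *
L=(.6173,-.1073,5.05)
go([*w(L,-.10,-.087),.035],-76)
print(inv(L,get_obs()["tool_pos"]))
```

```text
7.6 [ 0.5186 -0.2027  0.0293] [ 1.797e+02  1.000e-01 -7.660e+01] F [-0.3  0.3 -0. ] j [ -1.  22. -27.  -0. -41.  15.]
shift units [ 0.017 -0.066 -0.057] turn [ 0.011  0.004 -0.02 ]
[-0.10675773 -0.08629998]
```

>>> step_arm([
  [[0,-0.1,-0.06,0,0,0],[0,-0.18,-0.06,0,0,0],[0,-0.22,-0.06,0,0,0],[0,-0.26,-0.06,0,0,0],[0,-0.3,-0.06,0,0,0],[0,-0.34,-0.06,0,0,0],[0,-0.38,-0.06,0,0,0],[0,-0.42,-0.06,0,0,0],[0,-0.46,-0.06,0,0,0],[0,-0.5,-0.06,0,0,0],[0,-0.54,-0.06,0,0,0],[0,-0.57,-0.06,0,0,0],[0,-0.57,-0.06,0,0,0]],
])

```text
clock: 8.9
tool_pos: [0.5764, -0.1901, 0.0401]
orientation: [180.0, -0.1, -76.5]
force: [-5.9, -5.1, 5.9]
opening: 0.0005
gripper_force: 3.8
```

Run:
```python
from h import *
im,q=lampfit("scene")
L=(*q[0],q[2]); print("in cradle",inv(CR,L),L[2]-CR[2])
go([*w(L,-.10,-.087),.035],-76)
print(inv(L,get_obs()["tool_pos"]))
cv2.imwrite("pics/s2.png",cv2.resize(im[160:300,130:330],(800,560),interpolation=2)[...,::-1])
```

```text
scene lamp [ 0.6371 -0.0919] [0.122 0.219] 14.5
in cradle [-0.06319383 -0.0100029 ] 0.6036745071411129
8.95 [ 0.5764 -0.1901  0.0401] [ 1.80e+02 -1.00e-01 -7.65e+01] F [-4.8 -6.7  5.4] j [  0.  24. -21.   0. -45.  13.]
shift units [0.074 0.165 0.052] turn [ 0.001 -0.002 -0.017]
[-0.08336946 -0.07991745]
```

View pics/s2.png

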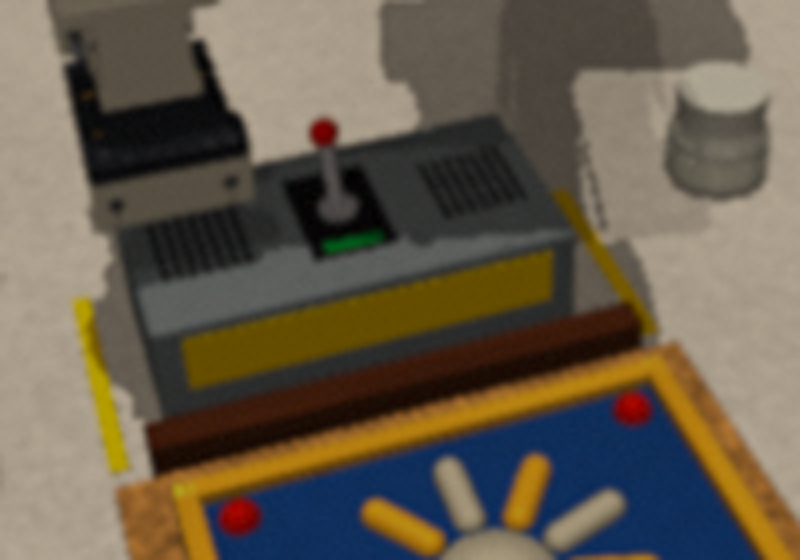

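The scene crop shows the lamp almost on the strip and between the tapes, with a narrow gap left. I'll keep pushing this corner gently and watch the force.

>>> step_arm([
  [[0,-0.02,0,0,0,0],[0,-0.04,0,0,0,0],[0,-0.06,0,0,0,0],[0,-0.06,0,0,0,0]],
])

```text
clock: 9.35
tool_pos: [0.5798, -0.1892, 0.0401]
orientation: [179.7, -0.0, -76.5]
force: [-12.3, -7.3, 10.8]
opening: 0.0006
gripper_force: 8.1
```

```bash
cat >> h.py <<'E'
def st():
    im,q=lampfit("scene"); L=(*q[0],q[2]); o=get_obs()
    print(round(o["clock"],2),"cradle",inv(CR,L).round(4),round(L[2]-CR[2],2),"tcp",o["tool_pos"].round(4),"in cr",inv(CR,o["tool_pos"]).round(4),"F",o["force"].round(1)); return im,L
E
python3 -c "
from h import *
st()"
```

```text
scene lamp [ 0.6388 -0.0901] [0.123 0.219] 15.78
9.4 cradle [-0.061  -0.0087] 1.88 tcp [ 0.5798 -0.1892  0.0401] in cr [-0.1421 -0.0908] F [-12.3  -8.   11. ]
```

>>> step_arm([
  [[0,0.1,0,0,0,0],[0,0.3,-0.3,0,0,0],[0,0.3,-0.6,0,0,0],[-0.4,0.3,-0.6,0,0,0],[-0.9,0.3,-0.6,0,0,0],[-0.9,0.3,-0.6,0,0,0]],
])

```text
clock: 10.0
tool_pos: [0.5321, -0.1032, 0.1001]
orientation: [-179.8, 0.0, -76.3]
force: [0.1, -0.2, 0.7]
opening: 0.0005
gripper_force: 0.0
```

```bash
python3 -c "
from h import *
im,L=st(); go([*w(L,-.10,.085),.035],-76)"
```

```text
scene lamp [ 0.6387 -0.0904] [0.122 0.219] 15.39
10.05 cradle [-0.0612 -0.009 ] 1.49 tcp [ 0.5328 -0.1046  0.1001] in cr [-0.1675  0.0027] F [-0.2 -0.6 -0.9]
10.05 [ 0.5328 -0.1046  0.1001] [-179.8    0.   -76.2] F [-0.2 -0.6 -0.9] j [ 10.  15. -26.  -0. -49.   4.]
shift units [-0.707 -0.037  0.651] turn [-0.006  0.    -0.008]
```

>>> step_arm([
  [[-0.4,0,0,0,0,0],[-0.7,0,0.2,0,0,0],[-0.7,0,0.6,0,0,0],[-0.7,0,0.64,0,0,0],[-0.7,-0.1,0.63,0,0,0],[-0.7,-0.16,0.63,0,0,0],[-0.7,-0.19,0.63,0,0,0],[-0.7,-0.22,0.63,0,0,0],[-0.7,-0.25,0.63,0,0,0],[-0.7,-0.25,0.63,0,0,0]],
])

```text
clock: 11.05
tool_pos: [0.5365, -0.0351, 0.0365]
orientation: [179.6, 0.0, -76.6]
force: [-15.8, -1.7, 17.7]
opening: 0.0003
gripper_force: 9.3
```

```bash
python3 -c "
from h import *
im,L=st()"
```

```text
scene lamp [ 0.6378 -0.0905] [0.123 0.22 ] 15.31
11.1 cradle [-0.0621 -0.0089] 1.41 tcp [ 0.5365 -0.0351  0.0365] in cr [-0.1472  0.0693] F [-15.5  -1.2  16.5]
```

Run:
```python
from h import *
im,L=st()
a=cv2.resize(im[215:285,145:305],(800,350),interpolation=2)
im2,d=snapshot("side"); b=cv2.resize(im2[165:255,240:400],(444,250),interpolation=2)
c=np.zeros((600,800,3),np.uint8); c[:350]=a; c[350:,:444]=b; cv2.imwrite("pics/s3.png",c[...,::-1])
# blue panel+gilt relief yaw
for n in("scene","side"):
    i,dd=(im2,d) if n=="side" else snapshot(n); P=cloud(n,dd)
    m=(i[...,2]>i[...,0]+30)&(abs(P[...,2]-.035)<.02)&(abs(P[...,0]-.85)<.2)&(abs(P[...,1])<.3)
    k,l,s,ce=cv2.connectedComponentsWithStats(m.astype(np.uint8)); j=1+np.argmax(s[1:,4])
    print(n,cv2.minAreaRect(P[l==j][:,:2].astype(np.float32)))
```

```text
scene lamp [ 0.6392 -0.0901] [0.123 0.22 ] 15.34
11.15 cradle [-0.0607 -0.0088] 1.44 tcp [ 0.5366 -0.0351  0.0366] in cr [-0.1471  0.0693] F [-15.1  -1.5  16.6]
scene ((0.8377298712730408, -0.030745595693588257), (0.1714523583650589, 0.22406058013439178), 14.065279006958008)
side ((0.841160774230957, -0.03775554895401001), (0.17379052937030792, 0.21886427700519562), 14.2629976272583)
```

View pics/s3.png

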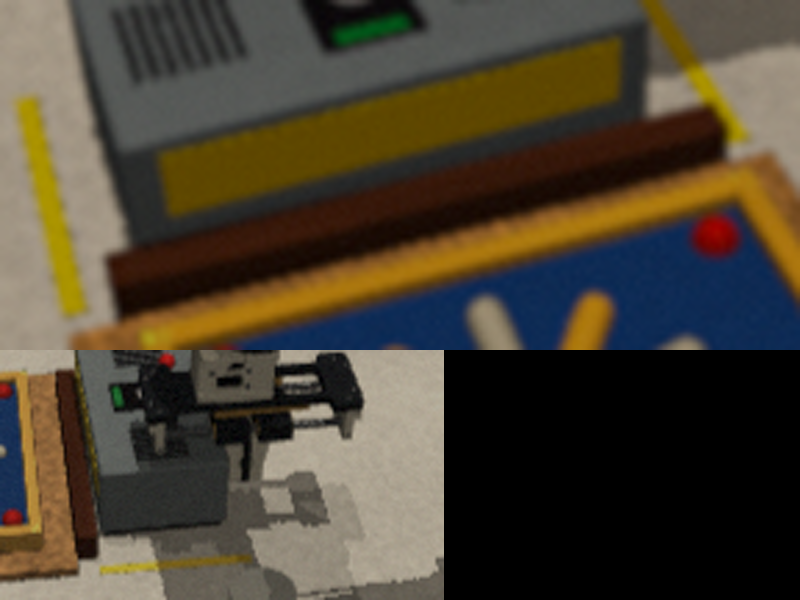

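The crop shows the right end close to the strip. In the side inset, part of the gripper at about (158,435) hangs near the lamp's top, which may explain the upward force. I'll back off and push again from higher.

>>> step_arm([
  [[0,0.12,0,0,0,0],[0,0.15,-0.2,0,0,0],[0,0.15,-0.2,0,0,0],[0,0.15,-0.2,0,0,0]],
])

```text
clock: 11.65
tool_pos: [0.5263, -0.037, 0.0566]
orientation: [-179.8, 0.0, -76.5]
force: [0.3, 1.2, -0.3]
opening: 0.0001
gripper_force: 0.0
```

```bash
python3 -c "
from h import *
im,L=st(); go([*w(L,-.084,.085),.057],-76)"
```

```text
scene lamp [ 0.6386 -0.0904] [0.122 0.22 ] 15.42
11.7 cradle [-0.0613 -0.0089] 1.52 tcp [ 0.5259 -0.037   0.056 ] in cr [-0.1579  0.0699] F [ 0.3 -0.1  0.3]
11.7 [ 0.5259 -0.037   0.056 ] [-179.9    0.   -76.5] F [ 0.3 -0.1  0.3] j [ 17.  17. -30.  -0. -43.  -4.]
shift units [-0.04  -0.103 -0.01 ] turn [-0.003  0.    -0.018]
```

>>> step_arm([
  [[0,-0.08,0,0,0,0],[0,-0.11,0,0,0,0],[0,-0.13,0,0,0,0],[0,-0.15,0,0,0,0],[0,-0.15,0,0,0,0]],
])

```text
clock: 12.2
tool_pos: [0.5395, -0.0337, 0.0551]
orientation: [179.9, 0.0, -76.5]
force: [-1.3, -0.6, 0.8]
opening: 0.0003
gripper_force: 1.3
```

```bash
python3 -c "
from h import *
im,L=st()"
```

```text
scene lamp [ 0.6384 -0.0906] [0.123 0.219] 15.43
12.25 cradle [-0.0616 -0.0091] 1.53 tcp [ 0.5395 -0.0337  0.0552] in cr [-0.1439  0.0699] F [-2.3 -0.3 -0.4]
```

>>> step_arm([
  [[0,-0.02,0,0,0,0],[0,-0.04,0,0,0,0],[0,-0.06,0,0,0,0],[0,-0.06,0,0,0,0]],
])

```text
clock: 12.65
tool_pos: [0.5435, -0.0324, 0.0551]
orientation: [179.7, 0.0, -76.5]
force: [-9.9, 2.3, 5.4]
opening: 0.0006
gripper_force: 5.0
```

```bash
python3 -c "
from h import *
im,L=st()"
```

```text
scene lamp [ 0.6408 -0.0907] [0.123 0.221] 13.39
12.7 cradle [-0.0593 -0.0098] -0.51 tcp [ 0.5435 -0.0324  0.0551] in cr [-0.1397  0.0702] F [-9.7  1.7  4.6]
```

>>> step_arm([
  [[0,-0.02,0,0,0,0],[0,-0.02,0,0,0,0]],
])

```text
clock: 12.9
tool_pos: [0.5436, -0.0324, 0.055]
orientation: [179.6, 0.0, -76.5]
force: [-15.0, 1.6, 10.9]
opening: 0.0011
gripper_force: 8.3
```

>>> step_arm([
  [[0,0.12,0,0,0,0],[0,0.3,0,0,0,0],[0,0.3,-0.3,0,0,0],[0.4,0.3,-0.3,0,0,0],[0.9,0.3,-0.3,0,0,0],[0.9,0.3,-0.3,0,0,0]],
])

```text
clock: 13.5
tool_pos: [0.5412, -0.1301, 0.0861]
orientation: [-179.9, -0.1, -76.7]
force: [-1.2, 0.2, -0.2]
opening: 0.0006
gripper_force: 0.0
```

```bash
python3 -c "
from h import *
im,L=st();go([*w(L,-.10,-.085),.057],-76)"
```

```text
scene lamp [ 0.6413 -0.0909] [0.123 0.22 ] 13.71
13.55 cradle [-0.0589 -0.01  ] -0.19 tcp [ 0.5404 -0.1286  0.0857] in cr [-0.1658 -0.0224] F [-0.8  0.2  0.2]
13.55 [ 0.5404 -0.1286  0.0857] [-179.9   -0.   -76.7] F [-0.8  0.2  0.2] j [  7.  17. -25.   0. -48.   6.]
shift units [ 0.722 -0.074  0.287] turn [-0.003 -0.001 -0.024]
```

>>> step_arm([
  [[0.4,0,0,0,0,0],[0.72,0,0.1,0,0,0],[0.72,-0.05,0.28,0,0,0],[0.72,-0.07,0.28,0,0,0],[0.72,-0.15,0.28,0,0,0],[0.72,-0.19,0.28,0,0,0],[0.72,-0.22,0.28,0,0,0],[0.72,-0.24,0.28,0,0,0],[0.72,-0.24,0.28,0,0,0]],
])

```text
clock: 14.45
tool_pos: [0.5804, -0.1902, 0.058]
orientation: [-180.0, -0.0, -76.4]
force: [-0.2, -0.5, -0.0]
opening: 0.0004
gripper_force: 0.0
```

```bash
python3 -c "
from h import *
im,L=st()"
```

```text
scene lamp [ 0.6408 -0.091 ] [0.122 0.219] 14.41
14.5 cradle [-0.0594 -0.01  ] 0.51 tcp [ 0.5801 -0.1903  0.0578] in cr [-0.1422 -0.0919] F [ 0.5  0.3 -0.3]
```

>>> step_arm([
  [[0,-0.02,0,0,0,0],[0,-0.04,0,0,0,0],[0,-0.06,0,0,0,0],[0,-0.06,0,0,0,0]],
])

```text
clock: 14.9
tool_pos: [0.5838, -0.1896, 0.0575]
orientation: [179.8, 0.0, -76.5]
force: [-6.0, -1.7, 6.6]
opening: -0.0
gripper_force: 4.0
```

```bash
python3 -c "
from h import *
im,L=st()"
```

```text
scene lamp [ 0.6412 -0.0904] [0.123 0.22 ] 14.78
14.95 cradle [-0.0588 -0.0095] 0.88 tcp [ 0.5838 -0.1897  0.0575] in cr [-0.1384 -0.0921] F [-6.3 -1.7  5.6]
```

>>> step_arm([
  [[0,-0.02,0,0,0,0],[0,-0.03,0,0,0,0],[0,-0.03,0,0,0,0]],
])

```text
clock: 15.25
tool_pos: [0.5838, -0.1896, 0.0575]
orientation: [179.5, 0.1, -76.5]
force: [-15.7, -2.7, 12.7]
opening: 0.0006
gripper_force: 8.8
```

```bash
python3 -c "
from h import *
im,L=st()"
```

```text
scene lamp [ 0.6411 -0.0905] [0.123 0.22 ] 14.14
15.3 cradle [-0.059  -0.0096] 0.24 tcp [ 0.5838 -0.1896  0.0575] in cr [-0.1384 -0.092 ] F [-15.1  -3.4  12.3]
```

>>> step_arm([
  [[0,0.12,0,0,0,0],[0,0.3,0,0,0,0],[0,0.3,-0.3,0,0,0],[-0.4,0.3,-0.3,0,0,0],[-0.9,0.3,-0.3,0,0,0],[-0.9,0.3,-0.3,0,0,0]],
])

```text
clock: 15.9
tool_pos: [0.5377, -0.1042, 0.088]
orientation: [-179.9, 0.0, -76.3]
force: [0.3, -0.8, -0.7]
opening: 0.0005
gripper_force: 0.0
```

```bash
python3 -c "
from h import *
im,L=st();go([.5436,-.0324,.057],-76)"
```

```text
scene lamp [ 0.6402 -0.0909] [0.123 0.219] 14.19
15.95 cradle [-0.0599 -0.0098] 0.29 tcp [ 0.5384 -0.1057  0.0881] in cr [-0.1623  0.0003] F [-0.8 -0.2 -0. ]
15.95 [ 0.5384 -0.1057  0.0881] [-179.9    0.   -76.3] F [-0.8 -0.2 -0. ] j [  9.  16. -26.  -0. -48.   4.]
shift units [-0.7   -0.224  0.312] turn [-0.003  0.    -0.01 ]
```

>>> step_arm([
  [[-0.4,0,0,0,0,0],[-0.7,0,0.1,0,0,0],[-0.7,-0.1,0.31,0,0,0],[-0.7,-0.14,0.31,0,0,0],[-0.7,-0.18,0.31,0,0,0],[-0.7,-0.2,0.31,0,0,0],[-0.7,-0.22,0.31,0,0,0],[-0.7,-0.24,0.31,0,0,0],[-0.7,-0.26,0.31,0,0,0],[-0.7,-0.26,0.31,0,0,0]],
])

```text
clock: 16.95
tool_pos: [0.5446, -0.0352, 0.0569]
orientation: [179.7, -0.0, -76.5]
force: [-10.7, -2.6, 11.3]
opening: 0.0
gripper_force: 6.1
```

```bash
python3 -c "
from h import *
im,L=st()"
```

```text
scene lamp [ 0.6402 -0.0908] [0.123 0.22 ] 14.15
17.0 cradle [-0.0598 -0.0097] 0.25 tcp [ 0.5446 -0.0352  0.0569] in cr [-0.1393  0.0672] F [-9.8 -2.7 11.2]
```

The lamp is flush, since both corners resist firmly at the strip. Next is the toggle.

>>> step_arm([
  [[0,0.12,0,0,0,0],[0,0.3,0,0,0,0],[0,0.3,-0.3,0,0,0],[0,0.3,-0.52,0,0,0],[0,0.3,-0.52,0,0,0]],
])

```text
clock: 17.5
tool_pos: [0.5202, -0.0407, 0.112]
orientation: [-179.6, -0.0, -76.5]
force: [0.9, 0.5, -0.1]
opening: 0.0004
gripper_force: 0.0
```

Run:
```python
from h import *
im,L=st(); L=(.6405,-.0907,14.2);go([*w(L,-.075,0),.109],-76)
# red ball from scene
im,d=snapshot("scene");P=cloud("scene",d);c=im.astype(int)
m=(c[...,0]>c[...,1]+60)&(abs(P[...,2]-.118)<.02)&(abs(P[...,0]-.62)<.08)&(abs(P[...,1]+.1)<.07)
print(m.sum(),np.median(P[m],0),inv(L,np.median(P[m],0)))
```

```text
scene lamp [ 0.6407 -0.091 ] [0.123 0.22 ] 13.8
17.55 cradle [-0.0594 -0.0101] -0.1 tcp [ 0.5192 -0.0407  0.1104] in cr [-0.1653  0.068 ] F [ 0.1 -0.5 -0.3]
17.55 [ 0.5192 -0.0407  0.1104] [-179.7    0.   -76.5] F [ 0.1 -0.5 -0.3] j [ 17.  12. -28.   0. -50.  -4.]
shift units [ 0.779 -0.312  0.015] turn [-0.009  0.    -0.017]
34 [ 0.62633892 -0.09544043  0.12229268] [-0.01489126 -0.00112177]
```

>>> step_arm([
  [[0.4,0,0,0,0,0],[0.78,0,0,0,0,0],[0.78,-0.2,0.01,0,0,0],[0.78,-0.4,0.01,0,0,0],[0.78,-0.5,0.01,0,0,0],[0.78,-0.56,0.01,0,0,0],[0.78,-0.61,0.01,0,0,0],[0.78,-0.66,0.01,0,0,0],[0.78,-0.71,0.01,0,0,0],[0.78,-0.76,0.01,0,0,0],[0.78,-0.8,0.01,0,0,0],[0.78,-0.82,0.01,0,0,0],[0.78,-0.82,0.01,0,0,0]],
])

```text
clock: 18.9
tool_pos: [0.6167, -0.0973, 0.1075]
orientation: [-180.0, -0.0, -76.5]
force: [-0.4, 0.2, 0.2]
opening: 0.0004
gripper_force: 0.0
```

```bash
cat >> h.py <<'E'
def ball():
    L=(.6405,-.0907,14.2); im,d=snapshot("scene");P=cloud("scene",d);c=im.astype(int)
    m=(c[...,0]>c[...,1]+60)&(abs(P[...,2]-.118)<.02)&(abs(P[...,0]-.64)<.08)&(abs(P[...,1]+.1)<.07)
    print("ball",m.sum(),inv(L,np.median(P[m],0)))
E
python3 -c "
from h import *
ball(); st(); L=(.6405,-.0907,14.2);print(inv(L,get_obs()['tool_pos']))"
```

```text
ball 37 [ 0.02181389 -0.00099701]
scene lamp [ 0.6412 -0.0904] [0.123 0.22 ] 14.45
19.0 cradle [-0.0588 -0.0095] 0.55 tcp [ 0.6162 -0.0974  0.1075] in cr [-0.0847 -0.0104] F [ 0.3 -0.6 -0.1]
[-0.02516805 -0.00059282]
```

The toggle has snapped over to on. I'll retreat and check.

>>> step_arm([
  [[0,0.3,0,0,0,0],[0,0.6,0,0,0,0],[0,0.7,-0.4,0,0,0],[0,0.7,-0.9,0,0,0],[0,0.7,-0.9,0,0,0],[0,0.7,-0.9,0,0,0]],
])

```text
clock: 19.6
tool_pos: [0.5488, -0.1138, 0.1994]
orientation: [-179.8, -0.0, -76.5]
force: [-0.5, 0.2, -0.1]
opening: 0.0003
gripper_force: 0.0
```

Run:
```python
from h import *
ball(); im,L=st(); im2,r=lampfit("side")
c=np.vstack([cv2.resize(im[160:285,130:330],(480,300)),cv2.resize(im2[150:275,220:420],(480,300))]); cv2.imwrite("pics/s4.png",c[...,::-1])
```

```text
ball 39 [ 0.02197383 -0.00116987]
scene lamp [ 0.6401 -0.091 ] [0.123 0.22 ] 14.05
19.7 cradle [-0.06   -0.0099] 0.15 tcp [ 0.5475 -0.1138  0.197 ] in cr [-0.1554 -0.0098] F [-0.6 -0.1 -0.9]
side lamp [ 0.6374 -0.0909] [0.121 0.226] 13.88
```

View pics/s4.png

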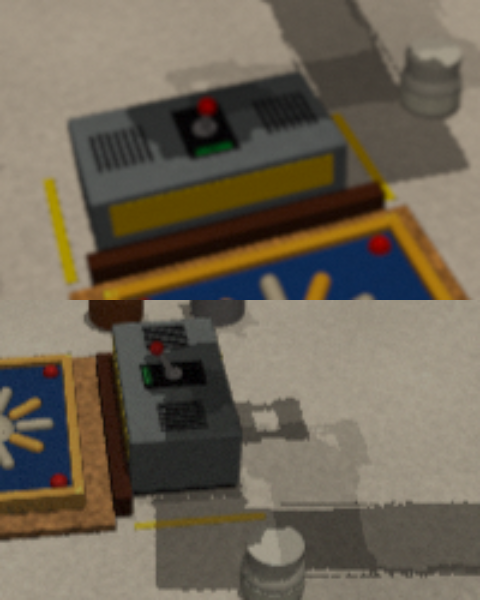

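The lamp is flat on the strip and between the tapes, the red ball at (207,105) in the top view leans forward, and the arm is clear of everything.

```bash
python3 -c "
from plant import *
print(close_job())"
```

```text
the job is handed in; nothing more can be done
None
```

The lamp is flush against the stop strip and between the tape marks, its toggle is switched on, and the job was handed in at about 20 s; during one push the gripper's body may have rested on the lamp's top (about 17 N), so I backed off and pushed from higher.

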